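# Slide the phone out over the end of the desk stand

### The job

The phone lies flat on the low wooden desk stand, too thin to be picked up there: without grasping or lifting anything, first push the eraser that lies in its path aside, keeping it on the stand. Then push the phone along the stand toward the stand's left end (left as seen from the robot) until about 4 cm of it sticks out over that end, pointing straight out, and leave it lying flat there with the other things undisturbed.

Things in the scene. Friction and masses are not known exactly. Their poses are not given: they have to be found in the camera images.
- stand: Fixed low wooden desk stand, 220 (x) x 400 (y) x 60 mm high; origin on the desk under its centre; flat, open top surface 60 mm above the origin. Its own +y points along its length to the robot's left (the stand is turned up to 0.12 rad), +x away from the robot.
- stand_end (a point): Middle of the upper edge of the stand's left end, on the top surface; same axes as the stand (+y points straight out over the edge).
- phone: Black mobile phone lying face up on the stand, 140 x 70 x 9 mm (solid to 138 x 68 x 8 mm), 0.16 kg or a little more or less; origin at the centre of its underside; its x axis is its long axis and points roughly to the stand's left end (within 0.2 rad of the stand's +y), z up.
- phone_lead (a point): Middle of the phone's leading short edge (the one nearer the stand's left end), at the underside, 70 mm from the phone's origin along its x.
- eraser: Small block eraser, half green sleeve and half white, 21 (x) x 48 (y) x 12 mm, lying on the stand in front of the phone's leading edge, turned any way; origin at the centre of its underside.
- sharpener: Small pencil sharpener, 15 x 26 x 14 mm, on the rear right corner of the stand; bystander, origin under its centre.
- mug: Light mug with green inside and a handle, 90 x 129 x 94 mm, on the desk right of the stand; bystander, origin under its centre.
- hole_punch: Grey and black hole punch, 92 x 112 x 68 mm, on the desk far left of the stand; bystander, origin under its centre.
- tape_measure: Yellow tape measure, 34 x 79 x 60 mm, on the desk at the left; bystander, origin under its centre.
- scissors: Scissors with blue handles, 87 x 199 x 9 mm, lying on the desk left of the stand; bystander, origin under its centre.

How it is judged:
On the way, in this order (a step that is already met when the one before it is completed fails the run):
1. the eraser has been pushed aside (over 20 mm) while the phone is still within 20 mm of its start (distance of eraser from where it was at the start of the episode above 0.02 m and distance of phone from where it was at the start of the episode below 0.02 m), for 0.2 s.
2. the phone sticks out over the stand's left end by 28 to 52 mm (y of phone_lead in the frame of stand_end between 0.028 and 0.052 m), for 0.2 s.
At the end, for the whole second after the job is handed in: The phone lies flat and at rest on the stand with 28 to 52 mm of its length out over the stand's left end, its long axis within 0.14 rad of straight out; the eraser rests on the stand (all of step 2 and angle between the x axis of phone and the y axis of stand, either way round below 0.14 rad and angle between phone's own z axis and vertical below 0.04 rad and height (world z) of phone between 0.056 and 0.064 m and height (world z) of eraser above 0.055 m and linear speed of each of phone, eraser below 0.01 m/s); the robot touches nothing.
It fails at once if the phone is lifted (over 10 mm), tipped, or falls off the stand (height (world z) of phone above 0.07 m or height (world z) of phone below 0.05 m or angle between phone's own z axis and vertical above 0.15 rad).
It fails at once if the eraser is lifted (over 25 mm) or falls off the stand (height (world z) of eraser above 0.085 m or height (world z) of eraser below 0.045 m).
It fails at once if another thing is moved by more than 15 mm (distance of any of sharpener, mug, hole_punch, tape_measure, scissors from where it was at the start of the episode above 0.015 m).
It also fails if it takes over 51 s, if anything falls off the work surface, if the arm or the gripper's body presses on something with over 40 N, if the wrist force passes 120 N, or if a joint passes its speed limit or range.

### The arm

A 6-joint arm with a two-finger parallel gripper is mounted at the origin on a cart in front of the work surface, level with it; the furniture and walls round the work are solid. World frame = base frame: x ahead of the robot, y to its left, z up, the work surface at z = 0. Lengths are in m, angles in rad, forces in N, time in s.
With the tool pointing down it reaches from about 0.3 to 0.875 m from the base axis. Payload 6.4 kg.
Tool frame: the origin (TCP) lies midway between the tips of the shut fingers; the grasp point (between the pads) lies 19 mm behind it (ctrl.pinch_z is the distance from the TCP to the grasp point, in m); z points along the fingers, y is the line along which they close (so a half turn about z gives the same grasp; the last joint's range is limited). The gripper opens to 85 mm and grips with 20 to 120 N. Pads are 22 mm wide; open, the fingers measure 114 mm over their backs; the gripper's body (76 mm by 85 mm) begins 54 mm behind the grasp point. The pads swing forward as they close: fully open they stand 13 mm farther back than shut.
Start: joints at [-1.344, 0.181, 1.607, -0, 1.354, -0.206], TCP at [0.241, -0.522, 0.231] pointing down, gripper open.
Joint ranges: [-2.99, 2.99], [-0.89, 2.07], [0.3, 2.58], [-1.14, 4.28], [0, 2.63], [-3.12, 3.12]. Speed limits (rad/s): [2.57, 2.57, 3.01, 3.14, 3.14, 3.14].

### API

Orientations are given as a unit quaternion [w, x, y, z].
In Python, from bench import ctrl gives the robot as it stands.
- The arm moves only by the tool apply_moves, never from a script. Its argument "moves" is a list of rows, each an object with "jaw": the opening, from 0 (shut) to 1 (fully open); "offset": the shift along the tool's x, y, z in mm, a list of three; "rot": the turn, a rotation vector about the tool's x, y, z in degrees, a list of three. In form: [{"jaw": jaw, "offset": [dx, dy, dz], "rot": [ax, ay, az]}, ...]. A call has exactly 5 rows; each row shifts and turns the commanded pose from where the row before left it, along the tool's axes as they then stand; what a row does not reach is not made up. A row lasts 1/8 s, in which the tool goes at most 62.5 mm and 10.7 degrees, less where a joint would pass 70% of its speed; a pose out of reach is approached as far as the arm can. A call is refused whole if a number of a shift passes 62.5 or a number of a turn 10.7, either way. A call with a gripper value outside its range is refused whole. The fingers move at their own pace and stop on an object; the grip force is fixed at half the most. Time passes only in rows, so rows that do not move let the fingers close, or fill a call up. It gives the time, the measured TCP pose, the force, the opening and the grip force at its end, in the units of the state.
- ctrl.get_obs(): the state, without advancing time (a new reading comes with each control period).
- ctrl.camera(name): name is "scene" or "side" or "wrist"; returns (picture, depth): 400x640x3 uint8, red, green, blue; 400x640 float32, m along the optical axis (not along the pixel's ray), 0 where there is no reading.
- ctrl.camera_params(name): a dict with "K" (3x3 intrinsics, pixels), "cam_to_world" (4x4, takes a point from camera to world coordinates); the wrist camera has in their place "mount" (4x4, takes a point from camera to tool coordinates, whose origin is the TCP and whose axes are the flange's). Camera axes: x right, y down, z forward; pixel columns grow to the right and rows downward; lengths in m; the calibration is good to about 2 mm. The wrist camera is an equidistant fisheye: a pixel r from the principal point sees the ray r / f radians off the axis. A picture is of the moment at which its call begins: read the wrist's pose just before it. camera_params takes no time and is no camera call.
- ctrl.hand_in(): hands the job in; it is judged then, once.
Trained networks look in the newest picture that a camera, given by its name, has taken for a name from the list of things; names that differ only in an ending like _2 or _b are one class to them, and where a whole thing is asked for, a point or a joint stands for the part that bears it (a point fixed in the world has none). Each returns a list of dicts, best first, with "score" (0 to 1); they miss things now and then, are a little off and sometimes report something else, mostly with a low value. They report only what shows in the picture. A call takes as long as a camera call.
- ctrl.outline_of(camera, target): "region" (400x640 bool, what is visible of it) and "position" ([column, row] in pixels, amid what is visible of it).
The state is a dict: "time_s": time; "q": joint angles; "dq": joint speeds; "joint_efforts": joint torques, N m; "eef_pos": TCP position; "eef_rot": TCP orientation; "wrist_force": force on the tool from outside, world axes, zero at the start; "torque": the same for the moment, N m; "opening": opening from 0.0 (shut) to 1.0 (fully open); "grasp_force": force on a finger pad.
Only numpy, scipy, OpenCV 4.12 (cv2) and the standard library are available. Lean on these libraries where they do the work, as an engineer would, in place of code of your own. Each camera call takes 0.05 s, during which the arm holds its last target. There are 200 camera calls.

## Working session

There is one attempt and no reset: what is moved stays moved. The work goes in short steps, Python scripts to look and compute and a tool call to move; the robot and the scene stay as the last step left them, time stands still between calls to the robot, and variables do not carry over. Pictures are saved under pics/ and viewed, at most 10 in all, crops included, and the job is handed in when it is done.

Besides the shell and the picture viewer there is one more tool, called as name(argument=value, ...) on one line, values as JSON. apply_moves: Moves the arm, as the interface text tells. Its arguments: {"type":"object","properties":{"moves":{"type":"array"}},"required":["moves"]}

```bash
mkdir -p pics; cat > h.py <<'E'
import numpy as np,cv2
from bench import ctrl
def pts(cam,d,mask):
    p=ctrl.camera_params(cam);K=np.array(p["K"]);T=np.array(p["cam_to_world"])
    v,u=np.nonzero(mask&(d>0));z=d[v,u]
    c=np.stack([(u-K[0,2])/K[0,0]*z,(v-K[1,2])/K[1,1]*z,z,np.ones_like(z)])
    return (T@c)[:3].T
def box(P):
    r=cv2.minAreaRect((P[:,:2]*1000).astype(np.float32))
    b=cv2.boxPoints(r); e=b[1]-b[0];f=b[2]-b[1]
    if np.linalg.norm(f)>np.linalg.norm(e): e=f
    a=np.arctan2(e[1],e[0]); a=a%np.pi
    return np.round(r[0],1),np.round(r[1],1),round(a,3)
E
python3 - <<'E'
from h import *
s=ctrl.get_obs();print(s["time_s"],s["eef_pos"],s["eef_rot"],s["opening"])
for cam in["scene","side"]:
    im,d=ctrl.camera(cam);cv2.imwrite(f"pics/{cam}0.png",im[:,:,::-1])
    print(cam,np.round(ctrl.camera_params(cam)["cam_to_world"],2).tolist())
    for t in["stand","phone","eraser","sharpener"]:
        for o in ctrl.outline_of(cam,t)[:2]:
            P=pts(cam,d,cv2.erode(o["region"].astype(np.uint8),np.ones((2,2)))>0)
            if len(P)<5: continue
            zt=np.percentile(P[:,2],[5,50,95]).round(3)
            Q=P[P[:,2]>.05]
            print(t,round(o["score"],2),o["position"],len(P),zt,box(Q) if len(Q)>4 else None)
E
```

```text
0.0 [ 0.2410479  -0.52142336  0.23037104] [-8.87326841e-04  9.76675299e-01  2.14719755e-01 -2.34033521e-05] 0.998544547972233
scene [[0.99, -0.07, 0.09, 0.38], [-0.12, -0.56, 0.82, -1.41], [-0.0, -0.83, -0.56, 0.94], [0.0, 0.0, 0.0, 1.0]]
stand 0.6 [316.3, 222.6] 4533 [0.016 0.059 0.063] (array([ 484.7, -232. ]), array([217.5, 399. ]), np.float32(1.668))
phone 0.67 [323.8, 215.2] 528 [0.064 0.068 0.071] (array([ 498.1, -261.4]), array([ 66.3, 138.5]), np.float32(1.755))
eraser 0.61 [314.9, 195.6] 40 [0.065 0.071 0.075] (array([ 469.2, -136.5]), array([16.5, 42. ]), np.float32(1.611))
sharpener 0.45 [286.0, 146.1] 129 [0.009 0.036 0.059] (array([416.1, 297.4]), array([45.5, 26.4]), np.float32(0.207))
side [[0.93, -0.32, 0.2, 0.24], [-0.37, -0.77, 0.52, -0.86], [-0.01, -0.56, -0.83, 1.25], [0.0, 0.0, 0.0, 1.0]]
stand 0.69 [318.1, 248.9] 8287 [0.057 0.061 0.065] (array([ 484.8, -229.9]), array([219.6, 398.1]), np.float32(1.664))
phone 0.57 [332.7, 250.2] 1023 [0.065 0.069 0.073] (array([ 498.8, -258.2]), array([ 66.9, 136. ]), np.float32(1.75))
eraser 0.39 [304.1, 214.5] 100 [0.065 0.072 0.077] (array([ 469.9, -132.7]), array([46.1, 24.1]), np.float32(1.505))
sharpener 0.73 [250.7, 153.1] 218 [0.001 0.008 0.014] None
sharpener 0.44 [383.9, 280.6] 49 [0.067 0.073 0.076] (array([ 587.1, -398.5]), array([14.5, 23. ]), np.float32(1.591))
```

View pics/side0.png

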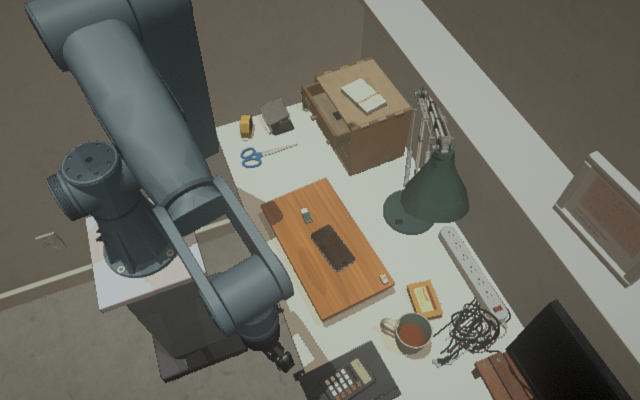

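View pics/scene0.png

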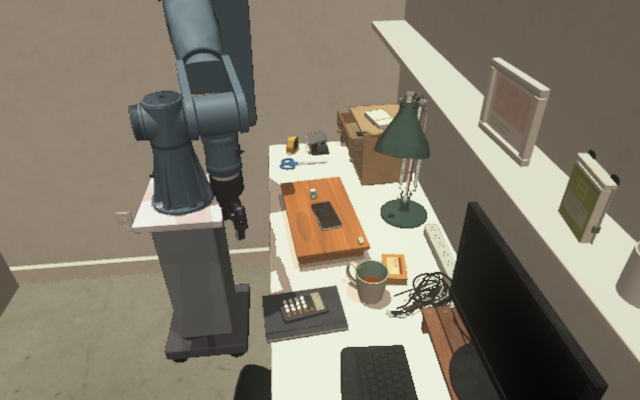

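Both views agree. The stand is centred at about (485, -231) mm and turned 0.095 rad. The phone is at (498, -260), and the eraser (side view, col 305 row 214) is at (470, -134) just ahead of it. The sharpener is on the far right corner. I'll plan in the stand frame.

```bash
cat >> h.py <<'E'
from scipy.spatial.transform import Rotation as R
C=np.array([485,-231.]);A=0.095
U=np.array([[np.cos(A),np.sin(A)],[-np.sin(A),np.cos(A)]])  # rows: stand x, y in world
def to_stand(p): return U@(np.asarray(p)[:2]-C)
def plan(x,y,z,n):
    "rows to stand-frame x,y (mm), world z, tool x along stand +y"
    s=ctrl.get_obs();w=s["eef_rot"];r=R.from_quat([*w[1:],w[0]])
    p=s["eef_pos"]*1000;t=np.array([*(C+np.array([x,y])@U),z])
    M=np.eye(3);M[:2,0]=U[1];M[:2,1]=U[0];M[2,2]=-1
    rv=(r.inv()*R.from_matrix(M)).as_rotvec(degrees=True)/n
    for i in range(n):
        o=r.inv().apply((t-p)/n);print(np.round(o).tolist(),np.round(rv,1).tolist());r=r*R.from_rotvec(rv,degrees=True)
def st():
    s=ctrl.get_obs();p=s["eef_pos"]*1000;w=s["eef_rot"]
    print(round(s["time_s"],2),"stand",to_stand(p).round(1),"z",p[2].round(1),"F",np.round(s["wrist_force"],1),"op",round(s["opening"],2))
E
python3 - <<'E'
from h import *
plan(33,98,150,10)
E
```

```text
[41.0, -24.0, 8.0] [-0.0, -0.0, -7.1]
[43.0, -19.0, 8.0] [-0.0, -0.0, -7.1]
[45.0, -14.0, 8.0] [-0.0, -0.0, -7.1]
[47.0, -8.0, 8.0] [-0.0, -0.0, -7.1]
[47.0, -2.0, 8.0] [-0.0, -0.0, -7.1]
[47.0, 4.0, 8.0] [-0.0, -0.0, -7.1]
[46.0, 9.0, 8.0] [-0.0, -0.0, -7.1]
[45.0, 15.0, 8.0] [-0.0, -0.0, -7.1]
[43.0, 21.0, 8.0] [-0.0, -0.0, -7.1]
[40.0, 26.0, 8.0] [-0.0, -0.0, -7.1]
```

apply_moves(moves=[{"jaw": 0,"offset": [41,-24,8],"rot": [0,0,-7.1]},{"jaw": 0,"offset": [43,-19,8],"rot": [0,0,-7.1]},{"jaw": 0,"offset": [45,-14,8],"rot": [0,0,-7.1]},{"jaw": 0,"offset": [47,-8,8],"rot": [0,0,-7.1]},{"jaw": 0,"offset": [47,-2,8],"rot": [0,0,-7.1]}])

```text
time_s: 1.12
eef_pos: [0.3751, -0.3255, 0.1913]
eef_rot: [0.0, 0.864, 0.504, 0.0]
wrist_force: [0.8, 0.3, 0.4]
opening: 0.001
grasp_force: 0.0
```

apply_moves(moves=[{"jaw": 0,"offset": [47,4,8],"rot": [0,0,-7.1]},{"jaw": 0,"offset": [46,9,8],"rot": [0,0,-7.1]},{"jaw": 0,"offset": [45,15,8],"rot": [0,0,-7.1]},{"jaw": 0,"offset": [43,21,8],"rot": [0,0,-7.1]},{"jaw": 0,"offset": [40,26,8],"rot": [0,0,-7.1]}])

```text
time_s: 1.75
eef_pos: [0.5085, -0.1293, 0.1513]
eef_rot: [0.0, 0.669, 0.743, 0.0]
wrist_force: [1.1, 0.4, -0.3]
opening: 0.001
grasp_force: 0.0
```

```bash
python3 - <<'E'
from h import *
st();plan(33,98,63,5)
E
```

```text
1.75 stand [33. 99.] z 151.3 F [ 1.1  0.4 -0.3] op 0.0
[-0.0, -0.0, 18.0] [0.0, 0.0, 0.1]
[-0.0, -0.0, 18.0] [0.0, 0.0, 0.1]
[-0.0, -0.0, 18.0] [0.0, 0.0, 0.1]
[-0.0, -0.0, 18.0] [0.0, 0.0, 0.1]
[-0.0, -0.0, 18.0] [0.0, 0.0, 0.1]
```

apply_moves(moves=[{"jaw": 0,"offset": [0,0,25],"rot": [0,0,0]},{"jaw": 0,"offset": [0,0,25],"rot": [0,0,0]},{"jaw": 0,"offset": [0,0,20],"rot": [0,0,0]},{"jaw": 0,"offset": [0,0,12],"rot": [0,0,0]},{"jaw": 0,"offset": [0,0,5],"rot": [0,0,0]}])

```text
time_s: 2.38
eef_pos: [0.5074, -0.1306, 0.0638]
eef_rot: [-0.0, 0.67, 0.742, -0.0]
wrist_force: [0.3, -0.1, -0.1]
opening: 0.002
grasp_force: 0.0
```

```bash
python3 - <<'E'
from h import *
st()
im,d=ctrl.camera("wrist");cv2.imwrite("pics/w1.png",im[:,:,::-1])
E
```

```text
2.38 stand [31.8 97.8] z 63.8 F [ 0.3 -0.1 -0.1] op 0.0
```

View pics/w1.png

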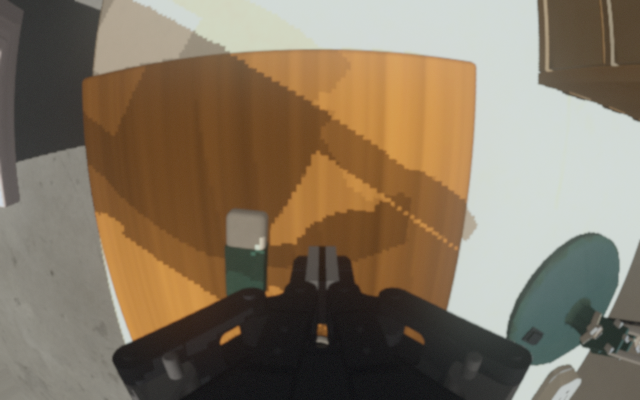

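The shut fingers (col 320, row 265) stand clear to the right of the eraser (cols 228–268, rows 210–290), roughly beside its middle. I'll push it 77 mm toward the robot side.

apply_moves(moves=[{"jaw": 0,"offset": [0,-10,0],"rot": [0,0,0]},{"jaw": 0,"offset": [0,-8,0],"rot": [0,0,0]},{"jaw": 0,"offset": [0,-8,0],"rot": [0,0,0]},{"jaw": 0,"offset": [0,-8,0],"rot": [0,0,0]},{"jaw": 0,"offset": [0,-8,0],"rot": [0,0,0]}])

```text
time_s: 3.05
eef_pos: [0.466, -0.1353, 0.065]
eef_rot: [0.001, 0.67, 0.742, 0.0]
wrist_force: [2.5, -0.2, 4.0]
opening: 0.002
grasp_force: 2.0
```

apply_moves(moves=[{"jaw": 0,"offset": [0,-8,0],"rot": [0,0,0]},{"jaw": 0,"offset": [0,-8,0],"rot": [0,0,0]},{"jaw": 0,"offset": [0,-8,0],"rot": [0,0,0]},{"jaw": 0,"offset": [0,-7,0],"rot": [0,0,0]},{"jaw": 0,"offset": [0,-4,0],"rot": [0,0,0]}])

```text
time_s: 3.68
eef_pos: [0.4313, -0.1388, 0.0649]
eef_rot: [0.001, 0.671, 0.742, 0.0]
wrist_force: [3.2, 1.4, 5.6]
opening: -0.001
grasp_force: 3.1
```

apply_moves(moves=[{"jaw": 0,"offset": [0,6,0],"rot": [0,0,0]},{"jaw": 0,"offset": [0,8,-10],"rot": [0,0,0]},{"jaw": 0.2,"offset": [0,8,-25],"rot": [0,0,0]},{"jaw": 0.4,"offset": [-20,10,-40],"rot": [0,0,0]},{"jaw": 0.4,"offset": [-40,10,-30],"rot": [0,0,0]}])

```text
time_s: 4.3
eef_pos: [0.4789, -0.193, 0.1707]
eef_rot: [-0.001, 0.67, 0.743, 0.0]
wrist_force: [0.8, -0.6, -0.6]
opening: 0.399
grasp_force: 0.0
```

```bash
cat > look.py <<'E'
from h import *
import sys
st()
im,d=ctrl.camera("side")
if len(sys.argv)>1: cv2.imwrite(sys.argv[1],cv2.resize(im[120:320,200:460,::-1],None,fx=3,fy=3))
for t in["phone","eraser"]:
    for o in ctrl.outline_of("side",t)[:1]:
        P=pts("side",d,cv2.erode(o["region"].astype(np.uint8),np.ones((2,2)))>0);P=P[P[:,2]>.05]
        b=box(P);print(t,round(o["score"],2),len(P),to_stand(b[0]).round(1),b[1],"rel ang",round(float(b[2])-np.pi/2-A,3))
E
python3 look.py pics/s1.png; python3 -c "
from h import *
plan(12,-132,150,5)"
```

```text
4.3 stand [-2.4 38.4] z 170.7 F [ 0.8 -0.6 -0.6] op 0.4
phone 0.79 1027 [ 13.6 -27.8] [ 70.7 136.9] rel ang 0.097
[-34.0, 3.0, 4.0] [0.0, 0.0, 0.1]
[-34.0, 3.0, 4.0] [0.0, 0.0, 0.1]
[-34.0, 3.0, 4.0] [0.0, 0.0, 0.1]
[-34.0, 3.0, 4.0] [0.0, 0.0, 0.1]
[-34.0, 3.0, 4.0] [0.0, 0.0, 0.1]
```

View pics/s1.png

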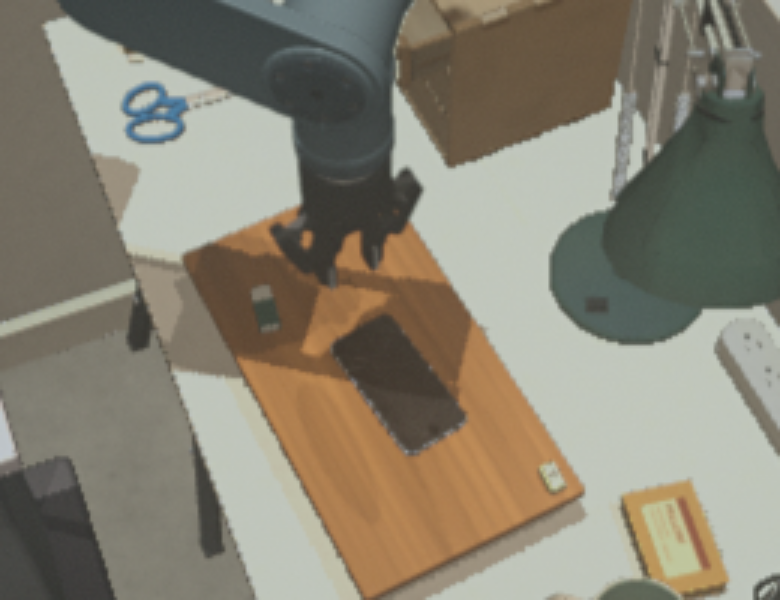

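The eraser is on the stand's near side (crop 265,308), clear of the phone's path, and the phone hasn't moved. Next I'll go behind the phone with the fingers partly open.

apply_moves(moves=[{"jaw": 0.4,"offset": [-34,3,4],"rot": [0,0,0]},{"jaw": 0.4,"offset": [-34,3,4],"rot": [0,0,0]},{"jaw": 0.4,"offset": [-34,3,4],"rot": [0,0,0]},{"jaw": 0.4,"offset": [-34,3,4],"rot": [0,0,0]},{"jaw": 0.4,"offset": [-34,3,4],"rot": [0,0,0]}])

```text
time_s: 5.08
eef_pos: [0.51, -0.3603, 0.1472]
eef_rot: [-0.002, 0.67, 0.742, 0.0]
wrist_force: [0.2, -0.2, -0.5]
opening: 0.402
grasp_force: 0.0
```

apply_moves(moves=[{"jaw": 0.4,"offset": [0,0,30],"rot": [0,0,0]},{"jaw": 0.4,"offset": [0,0,30],"rot": [0,0,0]},{"jaw": 0.4,"offset": [0,0,20],"rot": [0,0,0]},{"jaw": 0.4,"offset": [0,0,5],"rot": [0,0,0]},{"jaw": 0.4,"offset": [0,0,3],"rot": [0,0,0]}])

```text
time_s: 5.7
eef_pos: [0.5112, -0.3614, 0.0616]
eef_rot: [0.0, 0.67, 0.742, 0.0]
wrist_force: [1.0, -0.1, 0.7]
opening: 0.398
grasp_force: 0.0
```

```bash
python3 - <<'E'
from h import *
st()
im,d=ctrl.camera("wrist");cv2.imwrite("pics/w2.png",im[:,:,::-1])
E
```

```text
5.7 stand [  13.7 -132.3] z 61.6 F [ 1.  -0.1  0.7] op 0.4
```

View pics/w2.png

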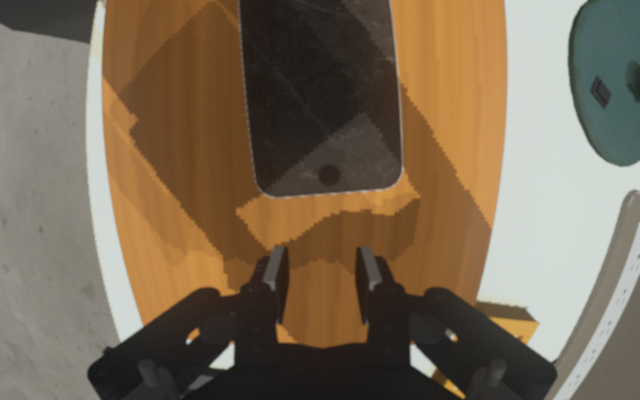

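The phone's trailing edge (row 195, cols 255–403) is squarely ahead of both fingertips (cols 255–385). I'll push it.

apply_moves(moves=[{"jaw": 0.4,"offset": [8,2,1],"rot": [0,0,0]},{"jaw": 0.4,"offset": [8,0,0],"rot": [0,0,0]},{"jaw": 0.4,"offset": [8,0,0],"rot": [0,0,0]},{"jaw": 0.4,"offset": [8,0,0],"rot": [0,0,0]},{"jaw": 0.4,"offset": [8,0,0],"rot": [0,0,0]}])

```text
time_s: 6.38
eef_pos: [0.5089, -0.3213, 0.0607]
eef_rot: [0.0, 0.67, 0.742, -0.0]
wrist_force: [-1.1, -2.3, 1.6]
opening: 0.402
grasp_force: 0.9
```

apply_moves(moves=[{"jaw": 0.4,"offset": [10,0,0],"rot": [0,0,0]},{"jaw": 0.4,"offset": [10,0,0],"rot": [0,0,0]},{"jaw": 0.4,"offset": [10,0,0],"rot": [0,0,0]},{"jaw": 0.4,"offset": [10,0,0],"rot": [0,0,0]},{"jaw": 0.4,"offset": [8,0,0],"rot": [0,0,0]}])

```text
time_s: 7.0
eef_pos: [0.504, -0.273, 0.0603]
eef_rot: [0.0, 0.67, 0.742, 0.0]
wrist_force: [0.1, -1.9, 1.5]
opening: 0.398
grasp_force: 1.1
```

```bash
python3 look.py pics/s2.png
```

```text
7.0 stand [ 14.9 -43.6] z 60.3 F [ 0.1 -1.9  1.5] op 0.4
phone 0.98 350 [-2.9 30. ] [ 71.8 140.3] rel ang 0.018
eraser 0.54 42 [-62.8  99.2] [40.1  9.6] rel ang -0.226
```

View pics/s2.png

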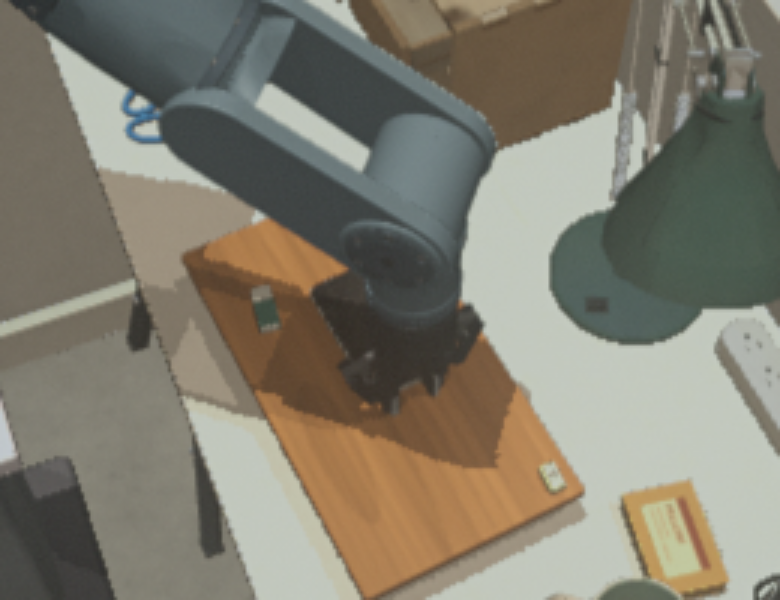

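```bash
python3 - <<'E'
from h import *
im,d=ctrl.camera("wrist");cv2.imwrite("pics/w3.png",im[:,:,::-1])
E
```

```text
(no output)
```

View pics/w3.png

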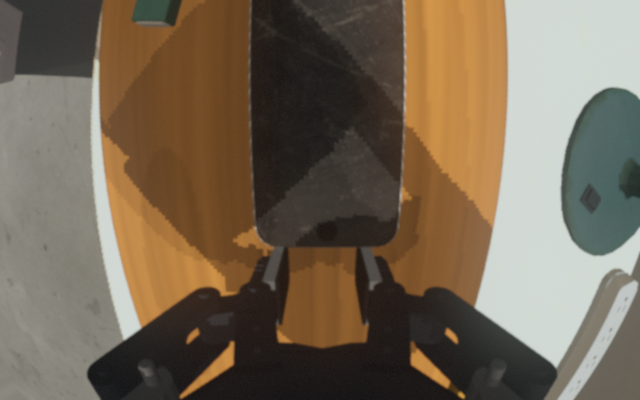

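The phone is straight and centred on the fingers (edges at cols 250 and 403, trailing edge at row 247). The eraser is well clear (right edge col 180). I'll keep pushing.

apply_moves(moves=[{"jaw": 0.4,"offset": [8,0,0],"rot": [0,0,0]},{"jaw": 0.4,"offset": [10,0,0],"rot": [0,0,0]},{"jaw": 0.4,"offset": [12,0,0],"rot": [0,0,0]},{"jaw": 0.4,"offset": [12,0,0],"rot": [0,0,0]},{"jaw": 0.4,"offset": [12,0,0],"rot": [0,0,0]}])

```text
time_s: 7.82
eef_pos: [0.4984, -0.2189, 0.0603]
eef_rot: [-0.0, 0.67, 0.742, 0.0]
wrist_force: [0.6, -1.6, -0.0]
opening: 0.402
grasp_force: 0.4
```

apply_moves(moves=[{"jaw": 0.4,"offset": [12,0,0],"rot": [0,0,0]},{"jaw": 0.4,"offset": [12,0,0],"rot": [0,0,0]},{"jaw": 0.4,"offset": [12,0,0],"rot": [0,0,0]},{"jaw": 0.4,"offset": [10,0,0],"rot": [0,0,0]},{"jaw": 0.4,"offset": [6,0,0],"rot": [0,0,0]}])

```text
time_s: 8.45
eef_pos: [0.4933, -0.1677, 0.0604]
eef_rot: [0.0, 0.67, 0.742, -0.0]
wrist_force: [0.1, -1.2, -1.1]
opening: 0.397
grasp_force: 0.4
```

```bash
python3 look.py; python3 - <<'E'
from h import *
im,d=ctrl.camera("wrist")
o=ctrl.outline_of("wrist","phone")[0]
m=o["region"];v,u=np.nonzero(m);print(o["score"],v.min(),v.max(),u.min(),u.max())
cv2.imwrite("pics/w4.png",im[:,:,::-1])
im,d=ctrl.camera("scene")
for o in ctrl.outline_of("scene","phone")[:1]:
    P=pts("scene",d,o["region"]);P=P[P[:,2]>.05]*1000;S=np.array([to_stand(p) for p in P]);print(o["score"],len(P),np.percentile(S,[1,99],axis=0))
E
```

```text
8.45 stand [14.2 62.3] z 60.4 F [ 0.1 -1.2 -1.1] op 0.4
phone 0.76 271 [  8.  139.8] [ 50.3 140.1] rel ang 0.048
eraser 0.41 99 [-62.4 100.2] [49.4 21.7] rel ang -0.207
0.81 0 247 248 405
0.45 43 [[-38.09631291 522.23957453]
 [  1.5159812  558.92698463]]
```

View pics/w4.png

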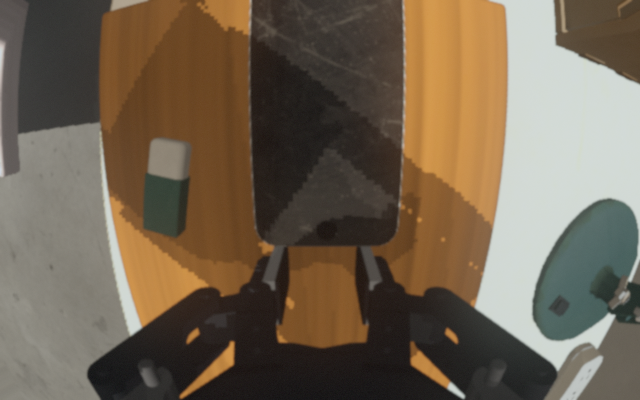

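The phone is straight and clear of the eraser, with its lead edge at about stand y = 210. About 30 mm is left to push.

apply_moves(moves=[{"jaw": 0.4,"offset": [6,0,0],"rot": [0,0,0]},{"jaw": 0.4,"offset": [8,0,0],"rot": [0,0,0]},{"jaw": 0.4,"offset": [8,0,0],"rot": [0,0,0]},{"jaw": 0.4,"offset": [5,0,0],"rot": [0,0,0]},{"jaw": 0.4,"offset": [3,0,0],"rot": [0,0,0]}])

```text
time_s: 9.43
eef_pos: [0.4902, -0.138, 0.0604]
eef_rot: [0.0, 0.67, 0.742, -0.0]
wrist_force: [-0.5, -1.7, 0.7]
opening: 0.4
grasp_force: 0.8
```

apply_moves(moves=[{"jaw": 0.4,"offset": [0,0,0],"rot": [0,0,0]},{"jaw": 0.4,"offset": [0,0,0],"rot": [0,0,0]},{"jaw": 0.4,"offset": [-8,0,0],"rot": [0,0,0]},{"jaw": 0.4,"offset": [-25,0,-5],"rot": [0,0,0]},{"jaw": 0.4,"offset": [-30,0,-20],"rot": [0,0,0]}])

```text
time_s: 10.05
eef_pos: [0.4956, -0.2013, 0.0843]
eef_rot: [-0.002, 0.67, 0.742, -0.0]
wrist_force: [0.1, 0.5, -0.8]
opening: 0.4
grasp_force: 0.0
```

apply_moves(moves=[{"jaw": 0.4,"offset": [-40,0,-40],"rot": [0,0,0]},{"jaw": 0.4,"offset": [-50,0,-40],"rot": [0,0,0]},{"jaw": 0.4,"offset": [-60,0,-30],"rot": [0,0,0]},{"jaw": 0.4,"offset": [-60,0,-20],"rot": [0,0,0]},{"jaw": 0.4,"offset": [-50,0,0],"rot": [0,0,0]}])

```text
time_s: 10.68
eef_pos: [0.5226, -0.4577, 0.2147]
eef_rot: [0.002, 0.671, 0.742, -0.0]
wrist_force: [0.2, 0.7, 0.5]
opening: 0.399
grasp_force: 0.0
```

```bash
python3 look.py pics/s5.png;  python3 - <<'E'
from h import *
im,d=ctrl.camera("side")
o=ctrl.outline_of("side","stand")[0]
P=pts("side",d,o["region"]);P=P[(P[:,2]>.055)&(P[:,2]<.066)];S=np.array([to_stand(p*1000) for p in P]);print("stand",np.percentile(S,[.2,99.8],axis=0))
o=ctrl.outline_of("side","phone")[0]
P=pts("side",d,o["region"]);P=P[P[:,2]>.05];S=np.array([to_stand(p*1000) for p in P]);print("phone",len(P),np.percentile(S,[.5,99.5],axis=0),np.median(P[:,2]))
E
```

```text
10.68 stand [  15.9 -229.2] z 214.7 F [0.2 0.7 0.5] op 0.4
phone 0.58 122 [ -7.  125.8] [29.  63.4] rel ang 0.435
eraser 0.44 82 [-63.   99.5] [44.7 16.9] rel ang -0.211
stand [[-109.41996434 -196.53050863]
 [ 105.25526353  201.3094987 ]]
phone 107 [[-17.87229065 100.7329408 ]
 [ 11.67407243 154.63727466]] 0.06948715545105033
```

View pics/s5.png

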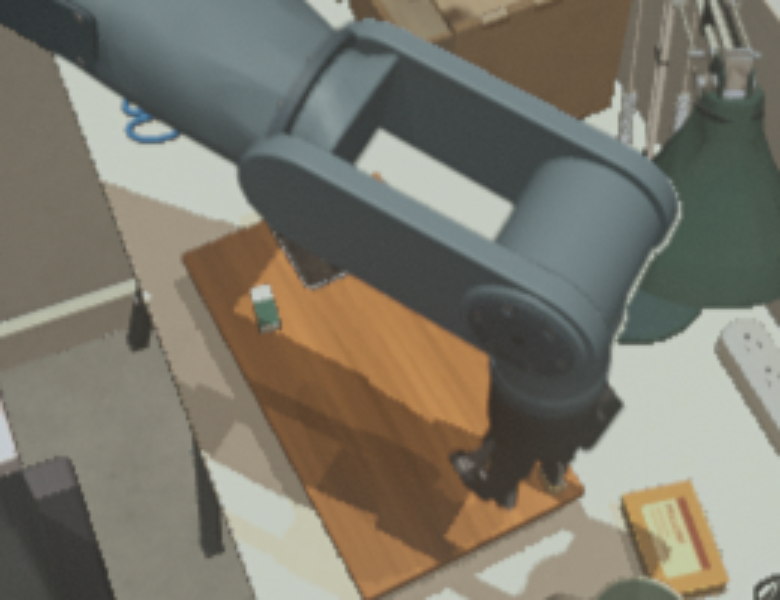

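The arm hides the phone's front. The trailing edge is at about y = 100.7, so the lead edge is near 240. I'll move the arm out of the way and check.

apply_moves(moves=[{"jaw": 0.4,"offset": [-15,-40,-5],"rot": [0,0,8]},{"jaw": 0.4,"offset": [-15,-45,-5],"rot": [0,0,8]},{"jaw": 0.4,"offset": [-10,-45,-5],"rot": [0,0,8]},{"jaw": 0.4,"offset": [-10,-45,0],"rot": [0,0,8]},{"jaw": 0.4,"offset": [0,-45,0],"rot": [0,0,8]}])

```text
time_s: 11.6
eef_pos: [0.3049, -0.4626, 0.2273]
eef_rot: [0.0, 0.885, 0.466, -0.0]
wrist_force: [-0.2, -0.6, 0.3]
opening: 0.397
grasp_force: 0.0
```

```bash
python3 look.py pics/s6.png;  python3 - <<'E'
from h import *
im,d=ctrl.camera("side")
for o in ctrl.outline_of("side","phone")[:1]:
    P=pts("side",d,o["region"]);P=P[P[:,2]>.05];S=np.array([to_stand(p*1000) for p in P]);print("phone",len(P),np.percentile(S,[.5,99.5],axis=0),np.median(P[:,2]))
E
```

```text
11.6 stand [-201.2 -213.4] z 227.3 F [-0.2 -0.6  0.3] op 0.4
phone 0.92 869 [ 17.  170.1] [ 70.6 139.1] rel ang 0.014
phone 865 [[-18.30177025 102.28544026]
 [ 49.28338285 239.65884484]] 0.06949521359186295
```

View pics/s6.png

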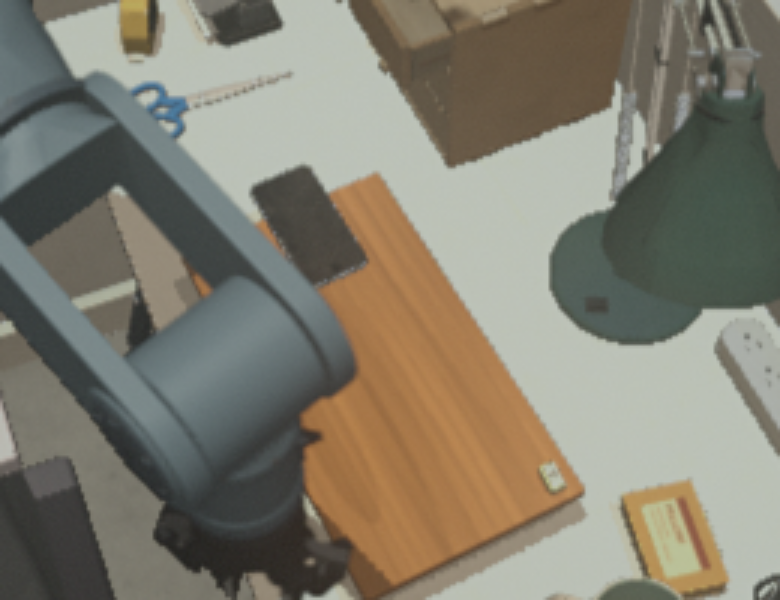

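The phone's centre is at y = 170, so it sticks out 40 mm. It is straight to within 0.014 rad and flat, and the eraser was last seen resting on the stand. The robot touches nothing, so I'm handing in.

```bash
python3 -c "
from bench import ctrl
print(ctrl.hand_in())"
```

```text
the job is handed in; nothing more can be done
None
```

The job is handed in: the eraser was pushed aside and is still on the stand, and the phone lies flat with about 40 mm out over the left end, within about 0.014 rad of straight; the judge's verdict was not shown.

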